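# Bring the tripped compressor back on

## Robot

A 7-joint arm with a two-finger parallel gripper is mounted at the origin on the work surface. World frame = base frame: x ahead of the robot, y to its left, z up, the work surface at z = 0. Lengths are in m, angles in rad, forces in N, time in s.
With the tool pointing down it reaches from about 0.4 to 0.925 m from the base axis. Payload 4.1 kg.
Tool frame: the origin (TCP) lies between the finger pads; the fingertips stand 8 mm ahead of it and the grasp point (between the pads) lies 11 mm behind it; x points along the fingers, y is the direction in which the jaws open and shut, and the axes are right-handed (so a half turn about x gives the same grasp; the last joint's range is limited). The gripper opens to 85 mm and grips with 20 to 120 N. Pads are 22 mm wide; open, the fingers measure 114 mm over their backs; the gripper's body (76 mm by 85 mm) begins 54 mm behind the grasp point. The pads swing forward as they close: fully open they stand 13 mm farther back than shut.
Start: joints at [-0.099, 0.398, 0.045, 1.537, -0.019, 1.207, -0.051], TCP at [0.65, 0, 0.239] pointing down, gripper open.
Joint ranges: [-2.82, 2.82], [-0.49, 2.23], [-1.37, 1.46], [0, 2.46], [-1.36, 4.5], [0.23, 2], [-2.94, 2.94]. Speed limits (rad/s): [2.57, 2.57, 3.14, 3.14, 3.14, 3.14, 3.14].

## Interface

Orientations are given as a rotation vector (axis times angle).
In Python, from workcell import * gives the robot as it stands. The module is installed in compiled form; this text tells all that it offers.
- The arm moves only by the shell command python3 -m jog 'ROWS' [OPENING] [FORCE]. ROWS is JSON, one flat list of numbers, 6 for each row, row after row: the shift along the tool's x, y, z in mm, then the turn, a rotation vector about the tool's x, y, z in degrees. A call has 1 to 5 rows; each row is the pose to reach, as a shift and turn from the pose commanded when the call began, along the tool's axes at that moment; what a row does not reach only later rows make up. A row lasts 1/10 s, in which the tool goes at most 50 mm and 8.59 degrees, less where a joint would pass 70% of its speed; a pose out of reach is approached as far as the arm can. A call with a gripper value outside its range is refused whole. OPENING is the gripper command: -1 is fully open, 1 is shut, values between are in proportion, set as the call begins (- or left out, the last holds). The fingers move at their own pace and stop on an object; FORCE is the grip in N (left out, the last holds). Time passes only in rows, so rows that repeat a pose let the fingers close. It gives the time, the measured TCP pose, the force and the opening at its end, in the units of the state.
- get_state(): the state, without advancing time (a new reading comes with each control period).
- get_image(name): name is "scene" or "side" or "wrist"; returns a dict with "color" (420x560x3 uint8, blue, green, red), "depth" (420x560 float32, m along the optical axis (not along the pixel's ray), 0 where there is no reading), "K" (3x3 intrinsics, pixels), "cam_to_world" (4x4, takes a point from camera to world coordinates); the wrist camera has in their place "tool_from_camera" (4x4, takes a point from camera to tool coordinates, whose origin is the TCP and whose axes are the tool frame's). Camera axes: x right, y down, z forward; pixel columns grow to the right and rows downward; lengths in m; the calibration is good to about 2 mm. A picture is of the moment at which its call begins: read the wrist's pose just before it.
- sign_off(): hands the job in, once; it reports no verdict.
The state is a dict: "clock": time; "q": joint angles; "joint_velocities": joint speeds; "tau": joint torques, N m; "ee_pos": TCP position; "ee_rot": TCP orientation; "force": force on the tool from outside, world axes, zero at the start; "moment": the same for the moment, N m; "finger_gap": finger opening in m.
Only numpy, scipy, OpenCV 4.12 (cv2) and the standard library are available. Lean on these libraries where they do the work, as an engineer would, in place of code of your own. Each camera call takes 0.05 s, during which the arm holds its last target. There are 200 camera calls.

## Task

The air compressor has cut out on overload with its switch still on. At its switch box on the bench - the longer of the two sloping boxes, with three controls in a row, the highest a thin reset pin that has popped out - press the big mushroom OFF button so that the flat ON button pops up, then push the reset pin in until it stays, and then press the flat ON button until it latches in. Only press with the fingertips and grip or lift nothing; do not press the bench grinder's shorter two-button box, and leave the tools and other things where they are.

Things in the scene. Friction and masses are not known exactly. Their poses are not given: they have to be found in the camera images.
- switch_box: compressor's fixed switch box, grey, 180 mm long (x), 100 wide (y), 65 deep, tilted on a steel bracket. Origin on the bench under the lid's centre; x points away from its front, z up. Lid slopes 15 deg down to the front (-x): centre 100 mm high, edges 77 and 124. Along its midline from the lid's centre: OFF at -52, ON +6, pin +60 mm. Foot x -96 to 108 mm, 112 wide; conduit pipe behind at x 140
- off_button_top (a point): centre of the top of the mushroom OFF button (black, head 36 mm across, top slightly domed); moves with it. Its z axis is the lid's outward normal: press along -z. Its top stands 24 mm above the lid when out, 17 mm when in
- on_button_top (a point): centre of the flat top of the ON button (black, 24 mm across); moves with it. Its z axis is the lid's outward normal: press along -z. Its top stands 12 mm above the lid when out, 5 mm when in; a steel collar 31 mm across stands 2.5 mm above the lid round it
- reset_pin_top (a point): centre of the top of the overload reset pin (black, 10 mm across); moves with it. Its z axis is the lid's outward normal: press along -z. Its top stands 15 mm above the lid when popped out, 7 mm when in; a steel collar 19 mm across stands 4.5 mm above the lid round it
- off_button (a joint): travel of the OFF button in m: 0 = out (switched on), 0.007 = fully in (switched off). It is linked to the ON button: when one goes in the other comes out (OFF travel + ON travel = 0.007). The pair has an over-centre spring: about 6 N to start it, it snaps over past the middle and stays there. Starts out
- on_button (a joint): travel of the ON button in m: 0 = out (switched off), 0.007 = latched fully in (switched on). About 6 N to start it, snaps over past the middle and stays. Starts in
- reset_pin (a joint): travel of the reset pin in m: 0 = popped out (tripped), 0.008 = fully in (reset). About 7 N to start it, snaps over past the middle and stays. Starts out
- grinder_box: bench grinder's fixed switch box, not to be used: same look, shorter, 140 mm long (x), 90 wide (y), 60 deep, only a mushroom button in front and a flat one behind it, no pin. Origin on the bench under the lid's centre, axes and slope as the other; lid's centre 90 mm high. Foot 165 by 102 mm, conduit behind at x 120. Stands beside the switch box, on either side
- grinder_on (a joint): travel of the flat button of the grinder's box in m: 0 = out, 0.007 = in; springs back. Leave it
- grinder_off (a joint): travel of the mushroom button of the grinder's box in m: 0 = out, 0.007 = in; springs back. Leave it
- wrench: steel open-end wrench, 170 mm long, lying along its x on the bench beside the switch box (its +y side); leave it
- screwdriver: screwdriver, 180 mm long, lying along its x on the bench beside the grinder's box (its +y side); leave it
- socket: steel wrench socket, 27 mm across, 40 mm high, standing on the bench before the switch box; origin under it; leave it
- tape_measure: grey tape measure, 68 x 36 x 62 mm, standing on the bench before the grinder's box; origin under it; leave it
- grinding_disc: dark grinding disc, 115 mm across, 6 mm thick, lying flat at the left rear of the bench; leave it
- spray_can: spray can, 54 mm across, 155 mm high, standing behind and between the two boxes; origin under it; leave it
- mug: white mug, 82 mm across, 92 mm high, at the bench's left; origin under it; leave it
- bolt_jar: glass jar with steel cap, 68 mm across, 85 mm high, at the bench's right; origin under it; leave it

How it is judged:
By the outcome, as a careful person would: the job done as asked, in the order asked, and still so for the second after the job is handed in, with the robot touching nothing.
It also fails if it takes over 45 s, if anything falls off the work surface, if the arm or the gripper's body presses on something with over 40 N, if the wrist force passes 120 N, or if a joint passes its speed limit or range.

## Working session

There is one attempt and no reset: what is moved stays moved. The work goes in short steps, Python scripts to look and compute and a shell command to move; the robot and the scene stay as the last step left them, time stands still between calls to the robot, and variables do not carry over. Pictures are saved under pics/ and viewed, about 8 in all and at most 12, crops included, and the job is handed in when it is done.

```bash
mkdir -p pics
python3 - <<'E'
from workcell import *
import cv2, numpy as np
s=get_state(); print({k:np.round(v,3).tolist() for k,v in s.items()})
for n in ["scene","side"]:
    im=get_image(n); cv2.imwrite(f"pics/{n}0.png",im["color"]); np.savez(f"pics/{n}0.npz",**im)
    print(n,im["K"].tolist(),np.round(im["cam_to_world"],3).tolist())
E
```

```text
{'clock': 0.0, 'q': [-0.099, 0.399, 0.045, 1.538, -0.019, 1.207, -0.051], 'joint_velocities': [-0.001, -0.002, 0.001, 0.001, -0.002, -0.002, -0.001], 'tau': [-0.001, -47.513, 1.364, -25.423, 0.011, 0.01, 0.0], 'ee_pos': [0.649, 0.0, 0.238], 'ee_rot': [1.208, 1.211, -1.211], 'force': [0.081, -0.368, -0.538], 'moment': [0.014, -0.0, -0.023], 'finger_gap': 0.085}
scene [[461.37526169455066, 0.0, 274.6166526772919], [0.0, 461.37526169455066, 215.89996091125283], [0.0, 0.0, 1.0]] [[-0.698, 0.59, -0.405, 1.153], [0.716, 0.577, -0.394, 0.598], [0.001, -0.565, -0.825, 1.324], [0.0, 0.0, 0.0, 1.0]]
side [[485.30916636681314, 0.0, 280.10471784757726], [0.0, 485.30916636681314, 209.17262081365706], [0.0, 0.0, 1.0]] [[0.8, -0.323, 0.506, -0.095], [-0.6, -0.44, 0.668, -0.814], [0.007, -0.838, -0.546, 0.776], [0.0, 0.0, 0.0, 1.0]]
```

View pics/scene0.png

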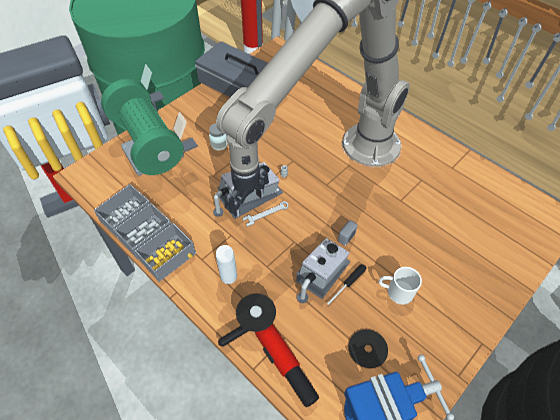

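The scene view shows the grinder box at about (325,265). The switch box is under the gripper at about (248,190), with the wrench at (268,212) and the socket at (284,171). I'll check the side view.

View pics/side0.png

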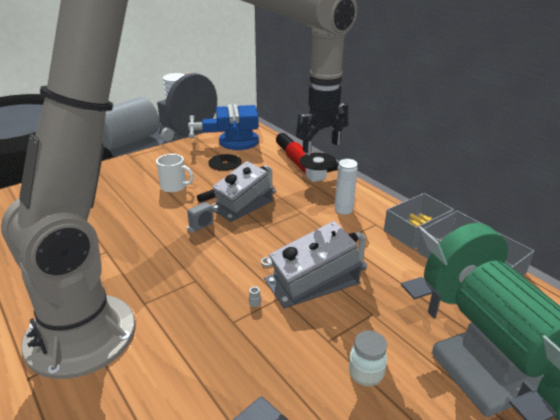

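Run:
```python
from workcell import *
import cv2, numpy as np
im=get_image("wrist"); np.savez("pics/wrist0.npz",**im); cv2.imwrite("pics/wrist0.png",im["color"]); print(np.round(im["tool_from_camera"],3).tolist(),im["K"].tolist())
```

```text
[[0.0, -0.26, 0.966, -0.135], [1.0, -0.001, -0.001, 0.0], [0.001, 0.966, 0.26, -0.065], [0.0, 0.0, 0.0, 1.0]] [[366.9180196445719, 0.0, 280.5045336641356], [0.0, 366.9180196445719, 205.8264834019546], [0.0, 0.0, 1.0]]
```

View pics/wrist0.png

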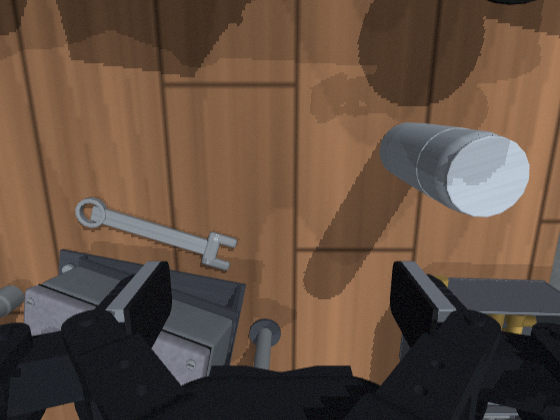

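The side view shows the switch box with OFF at about (290,253), ON (314,246) and the pin (333,236). The wrist view shows the box's rear end and conduit at lower left, with the jaws spread across. Next I'll get the positions from the side depth.

Run:
```python
import cv2, numpy as np
d=np.load("pics/side0.npz"); c=d["color"]; D=d["depth"]; K=d["K"]; T=d["cam_to_world"]
v,u=np.mgrid[0:420,0:560]
P=np.stack([(u-K[0,2])/K[0,0]*D,(v-K[1,2])/K[1,1]*D,D],-1)@T[:3,:3].T+T[:3,3]
np.save("pics/sideP.npy",P)
x0,y0,x1,y1=245,210,385,310
cv2.imwrite("pics/crop.png",cv2.resize(c[y0:y1,x0:x1],None,fx=5.5,fy=5.5,interpolation=cv2.INTER_CUBIC))
# lid plane via ransac: light grey pixels in region
R=(u>265)&(u<365)&(v>222)&(v<285)&(D>0)
N=cv2.GaussianBlur(P,(3,3),0); n=np.cross(np.roll(N,-2,1)-N,np.roll(N,-2,0)-N); n/=np.linalg.norm(n,axis=-1,keepdims=True)+1e-9; n*=np.sign(n[...,2:])
m=R&(n[...,2]>.93)&(n[...,2]<.985)&(P[...,2]>.07)&(P[...,2]<.135)
Q=P[m]
for i in range(6):
    A=np.c_[Q[:,:2],np.ones(len(Q))]; w=np.linalg.lstsq(A,Q[:,2],rcond=None)[0]
    r=np.abs(A@w-Q[:,2]); Q=Q[r<max(.0015,2*np.median(r))]
nn=np.array([-w[0],-w[1],1]); nn/=np.linalg.norm(nn)
print(len(Q),"n",nn,"tilt",np.degrees(np.arccos(nn[2])),"yaw",np.degrees(np.arctan2(-nn[1],-nn[0])))
yaw=np.arctan2(-nn[1],-nn[0]); print("lid mean",Q.mean(0))
h=(P-Q.mean(0))@nn
dark=R&(c.max(-1)<75)&(h>.003)&(h<.03)&(P[...,2]>.07)
k,L,S,C=cv2.connectedComponentsWithStats(dark.astype(np.uint8))
for i in range(1,k):
    if S[i,4]>6:
        hh=h[L==i]; top=(L==i)&(h>hh.max()-.003); print(S[i],"hmax",np.percentile(hh,90),P[L==i].mean(0).round(4),"top",P[top].mean(0).round(4))
q=Q-Q.mean(0); ex=np.array([np.cos(yaw),np.sin(yaw),0])
rect=cv2.minAreaRect(Q[:,:2].astype(np.float32)); print(rect)
```

```text
551 n [-0.24411532  0.05378709  0.96825341] tilt 14.475777341965733 yaw -12.425711271489465
lid mean [ 0.50119336 -0.16612308  0.10025724]
[332 232   4   4  13] hmax 0.015088979171687038 [ 0.5452 -0.1707  0.1246] top [ 0.5449 -0.1713  0.1265]
[310 243   8   7  39] hmax 0.006581229795419351 [ 0.4966 -0.1606  0.104 ] top [ 0.4967 -0.1608  0.1045]
[283 248  14  12 132] hmax 0.024749079532555368 [ 0.4355 -0.1506  0.1057] top [ 0.4361 -0.1483  0.1088]
((0.49086156487464905, -0.15940764546394348), (0.08969176560640335, 0.1620461791753769), 79.2623062133789)
```

View pics/crop.png

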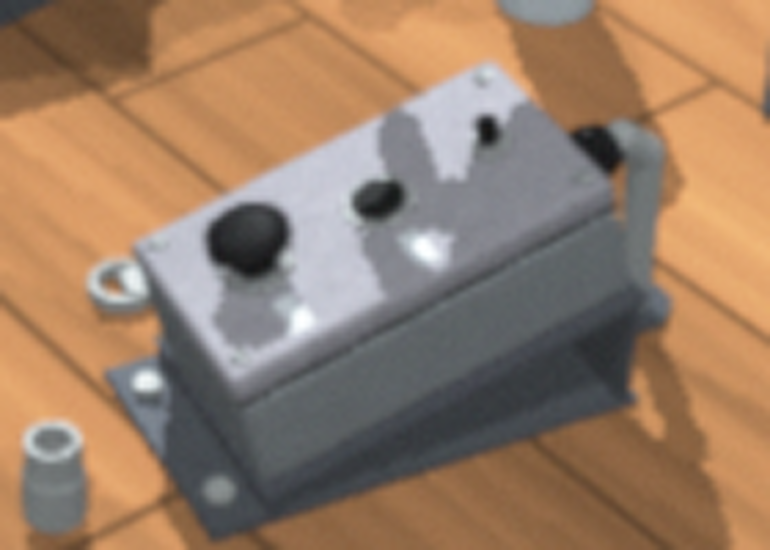

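The crop shows OFF (245,240), ON (378,200) and the pin (487,130) with the shape expected. All the estimates agree on a lid centre near (0.492,-0.160), z 0.100, yaw about -11.5°. I'll write a helper that turns a lid point and height into a jog row.

```bash
cat > h.py <<'E'
from workcell import *
import numpy as np
from scipy.spatial.transform import Rotation as Ro
C=np.array([.4918,-.1600,.100]); YAW=-11.5
B=(Ro.from_euler('z',YAW,degrees=True)*Ro.from_euler('y',-15,degrees=True)).as_matrix() # cols ex,ey,n
def row(s,h,t=0):
    """jog row bringing shut fingertips to s mm along the lid, t across, h mm above it, square to the lid"""
    st=get_state(); R0=Ro.from_rotvec(st["ee_rot"]).as_matrix()
    R=np.c_[-B[:,2],B[:,0],-B[:,1]]
    tcp=C+B@np.array([s,t,h+8])/1000
    return np.r_[R0.T@(tcp-st["ee_pos"])*1000, Ro.from_matrix(R0.T@R).as_rotvec(degrees=True)].round(1).tolist()
def where():
    st=get_state(); R0=Ro.from_rotvec(st["ee_rot"]).as_matrix()
    p=B.T@(st["ee_pos"]+.008*R0[:,0]-C)*1000
    return "tip in lid frame",p.round(1),"axis",(B.T@R0[:,0]).round(3),"F lid",(B.T@st["force"]).round(1),"gap",round(st["finger_gap"],4),"t",round(st["clock"],2)
E
python3 -c "
from h import *
print(where(),row(-52,75),get_state()['q'])"
```

```text
('tip in lid frame', array([152.2, 188.3,  94.3]), 'axis', array([-0.26 , -0.   , -0.966]), 'F lid', array([-0.6,  0.6, -0.7]), 'gap', 0.0857, 't', 0.15) [72.1, -227.9, 145.7, 11.4, -1.5, 15.0] [-0.09907069  0.39903555  0.04501929  1.53762063 -0.01870694  1.20689545
 -0.05072419]
```

```bash
python3 -m jog '[10,-40,25,4,-0.5,5, 25,-80,51,8,-1,10, 40,-120,77,11.4,-1.5,15, 52,-160,103,11.4,-1.5,15, 62,-200,128,11.4,-1.5,15]' 1 40; python3 -c "
from h import *
print(where(),row(-52,60))"
```

```text
clock: 0.65
ee_pos: [0.4469, -0.1284, 0.1761]
ee_rot: [1.444, 0.895, -1.163]
force: [0.9, -1.4, 1.0]
finger_gap: 0.0123
('tip in lid frame', array([-28.9,  22. ,  78.5]), 'axis', array([-0.,  0., -1.]), 'F lid', array([ 1.3, -1.2,  0.7]), 'gap', 0.0123, 't', 0.65) [18.5, -23.1, 22.0, 0.1, -0.0, 0.0]
```

```bash
python3 -m jog '[18,-23,22,0,0,0, 18,-23,22,0,0,0, 18,-23,22,0,0,0, 18,-23,22,0,0,0, 18,-23,22,0,0,0]'
python3 - <<'E'
from h import *
import cv2
print(where(),get_state()['q'].round(2) if hasattr(get_state()['q'],'round') else get_state()['q'])
s=get_image("side")["color"][180:320,220:400]; w=get_image("wrist")["color"]
cv2.imwrite("pics/c1.png",np.hstack([cv2.resize(s,(400,311)),cv2.resize(w,(400,311))]))
E
```

```text
clock: 1.15
ee_pos: [0.4302, -0.1454, 0.1548]
ee_rot: [1.444, 0.893, -1.16]
force: [1.0, 1.1, 0.8]
finger_gap: 0.0002
('tip in lid frame', array([-46.9,   2. ,  61.3]), 'axis', array([ 0.003,  0.001, -1.   ]), 'F lid', array([0.9, 1.3, 0.6]), 'gap', 0.0002, 't', 1.15) [ 0.04 -0.    0.2   2.27 -0.02  0.61  0.06]
```

View pics/c1.png

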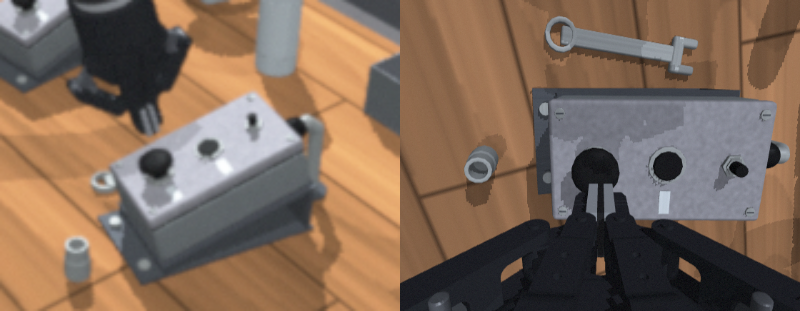

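The closed fingertips are over the rear part of OFF. The wrist panel shows OFF at (597,170), ON (667,165) and the pin (737,168). I'll refine the lid frame with the wrist depth.

Run:
```python
from h import *
import cv2
print(where())
st=get_state(); d=get_image("wrist"); c=d["color"]; D=d["depth"]; K=d["K"]
v,u=np.mgrid[0:420,0:560]
P=np.stack([(u-K[0,2])/K[0,0]*D,(v-K[1,2])/K[1,1]*D,D],-1)
T=d["tool_from_camera"]; P=P@T[:3,:3].T+T[:3,3]
P=P@Ro.from_rotvec(st["ee_rot"]).as_matrix().T+st["ee_pos"]
L=(P-C)@B*1000   # lid frame
m=(np.abs(L[...,0])<80)&(np.abs(L[...,1])<45)&(np.abs(L[...,2])<6)&(D>0)&(c.min(-1)>90)
A=np.c_[L[m][:,:2],np.ones(m.sum())]; print("lid plane",np.linalg.lstsq(A,L[m][:,2],rcond=None)[0].round(4))
lid=m.astype(np.uint8)
m2=(np.abs(L[...,2])<6)&(D>0)&(np.abs(L[...,0])<110)&(np.abs(L[...,1])<70); print("lid rect",cv2.minAreaRect(L[m2][:,:2].astype(np.float32)))
for n,s,r,h0,h1 in [("OFF",-52,24,14,27),("ON",6,16,3.5,9),("PIN",60,12,8,18)]:
    k=(np.hypot(L[...,0]-s,L[...,1])<r)&(L[...,2]>h0)&(L[...,2]<h1)&(D>0)&(c.max(-1)<90)
    q=L[k]; print(n,k.sum(),"mean",q.mean(0).round(1),"min",q.min(0).round(1),"max",q.max(0).round(1))
```

```text
('tip in lid frame', array([-47.5,   1.8,  61.2]), 'axis', array([ 0.002,  0.001, -1.   ]), 'F lid', array([-0.1,  1.1, -0.1]), 'gap', -0.0004, 't', 1.25)
lid plane [ 1.000e-04 -1.500e-03 -2.974e-01]
lid rect ((1.0843505859375, 2.718963623046875), (99.5047607421875, 179.60089111328125), 89.54084014892578)
OFF 2912 mean [-51.    6.5  22.8] min [-68.1 -11.4  15.9] max [-33.   20.7  25.9]
ON 1135 mean [7.2 2.6 4.6] min [-4.6 -9.2  3.5] max [18.6 13.8  6.8]
PIN 346 mean [60.   2.7 13.4] min [56.1 -2.8  8. ] max [66.3  7.2 16.3]
```

```bash
python3 -m jog '[15,-4,0,0,0,0, 30,-4,0,0,0,0, 33,-4,0,0,0,0, 33,-4,0,0,0,0, 33,-4,0,0,0,0]'; python3 -c "
from h import *
print(where())"; python3 -m jog '[4,0,0,0,0,0, 7,0,0,0,0,0, 10,0,0,0,0,0, 12,0,0,0,0,0, 12,0,0,0,0,0]'; python3 -c "
from h import *
print(where())"
```

```text
clock: 1.8
ee_pos: [0.4336, -0.147, 0.1216]
ee_rot: [1.445, 0.893, -1.162]
force: [-0.4, 0.3, -0.1]
finger_gap: 0.0
('tip in lid frame', array([-52. ,   1.1,  28.3]), 'axis', array([ 0.002,  0.   , -1.   ]), 'F lid', array([-0.5,  0.3,  0.1]), 'gap', 0.0, 't', 1.8)
clock: 2.3
ee_pos: [0.436, -0.1476, 0.1102]
ee_rot: [1.445, 0.894, -1.163]
force: [-5.7, 2.6, 13.2]
finger_gap: 0.0001
('tip in lid frame', array([-52.6,   1.1,  16.6]), 'axis', array([ 0.   ,  0.001, -1.   ]), 'F lid', array([-2.5,  1.5, 14.3]), 'gap', 0.0001, 't', 2.3)
```

The force climbs to 14 N at h = 16.6 mm, so OFF is at its stop. I'll retract, move over the pin and check ON's height.

```bash
python3 -m jog '[-25,0,0,0,0,0, -30,40,0,0,0,0, -30,80,0,0,0,0, -30,112.5,0,0,0,0, -30,112.5,0,0,0,0]'; python3 -m jog '[0,0,0,0,0,0, 0,0,0,0,0,0]'
cat > look.py <<'E'
from h import *
import cv2,sys
print(where())
st=get_state(); d=get_image("wrist"); c=d["color"]; D=d["depth"]; K=d["K"]
v,u=np.mgrid[0:420,0:560]
P=np.stack([(u-K[0,2])/K[0,0]*D,(v-K[1,2])/K[1,1]*D,D],-1)
T=d["tool_from_camera"]; P=P@T[:3,:3].T+T[:3,3]
P=P@Ro.from_rotvec(st["ee_rot"]).as_matrix().T+st["ee_pos"]
L=(P-C)@B*1000
for n,s,r,h0,h1 in [("OFF",-52,24,10,28),("ON",6,16,3,16),("PIN",60,12,5.5,18)]:
    k=(np.hypot(L[...,0]-s-.7,L[...,1]-2)<r)&(L[...,2]>h0)&(L[...,2]<h1)&(D>0)&(c.max(-1)<90)
    q=L[k]
    if len(q): print(n,k.sum(),"mid",((np.percentile(q,2,0)+np.percentile(q,98,0))/2).round(1),"h90",np.percentile(q[:,2],[50,90]).round(1))
cv2.imwrite(f"pics/{sys.argv[1]}.png",c)
E
python3 look.py w2
```

```text
clock: 2.8
ee_pos: [0.5401, -0.1682, 0.1696]
ee_rot: [1.445, 0.889, -1.158]
force: [-0.5, -0.5, -1.1]
finger_gap: -0.0004
clock: 3.0
ee_pos: [0.5331, -0.1674, 0.1664]
ee_rot: [1.444, 0.896, -1.165]
force: [-1.3, -0.3, -0.2]
finger_gap: 0.0
('tip in lid frame', array([57.7,  1. , 45.3]), 'axis', array([-0.002,  0.   , -1.   ]), 'F lid', array([-1.3, -0.6,  0.1]), 'gap', 0.0, 't', 3.0)
OFF 3848 mid [-49.1   3.7  14.4] h90 [16.1 17.1]
ON 1765 mid [8.1 3.1 8.5] h90 [11.5 12.3]
PIN 363 mid [61.3  2.6 11. ] h90 [14.3 15.2]
```

View pics/w2.png

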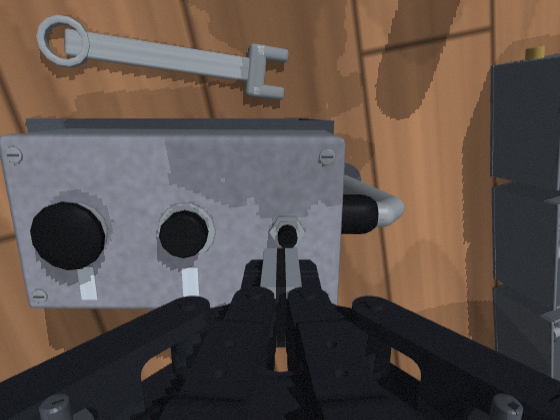

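OFF is in (17 mm) and ON is out (12 mm). The pin shows at (287,236), still out, just right of the fingertip axis at about column 281. I'll shift a few mm and approach it.

```bash
python3 -m jog '[10,3,-1.2,0,0,0, 25,3,-1.2,0,0,0, 25,3,-1.2,0,0,0, 25,3,-1.2,0,0,0, 25,3,-1.2,0,0,0]'; python3 -c "
from h import *
print(where())"
```

```text
clock: 3.55
ee_pos: [0.5445, -0.1684, 0.1446]
ee_rot: [1.445, 0.893, -1.163]
force: [-0.4, -0.3, 0.4]
finger_gap: -0.0001
('tip in lid frame', array([63. ,  2.2, 21.3]), 'axis', array([ 0.001,  0.   , -1.   ]), 'F lid', array([-0.3, -0.4,  0.5]), 'gap', -0.0001, 't', 3.55)
```

```bash
python3 -m jog '[3,-2,0,0,0,0, 7,-2,0,0,0,0, 11,-2,0,0,0,0, 14,-2,0,0,0,0, 15.5,-2,0,0,0,0]'; python3 -c "
from h import *
print(where())"; python3 -m jog '[0,0,0,0,0,0, 0,0,0,0,0,0]';python3 -c "
from h import *
print(where())"
```

```text
clock: 4.05
ee_pos: [0.5464, -0.1688, 0.1295]
ee_rot: [1.445, 0.894, -1.163]
force: [-10.0, 2.6, 19.7]
finger_gap: -0.0001
('tip in lid frame', array([61. ,  2.3,  6.2]), 'axis', array([ 0.   ,  0.001, -1.   ]), 'F lid', array([-4.9,  0.6, 21.7]), 'gap', -0.0001, 't', 4.05)
clock: 4.25
ee_pos: [0.5463, -0.1687, 0.1297]
ee_rot: [1.445, 0.894, -1.163]
force: [-6.1, 2.0, 10.4]
finger_gap: 0.0002
('tip in lid frame', array([60.9,  2.4,  6.4]), 'axis', array([ 0.   ,  0.001, -1.   ]), 'F lid', array([-3.5,  0.7, 11.7]), 'gap', 0.0002, 't', 4.25)
```

```bash
python3 -m jog '[-25,0,0,0,0,0, -38,-25,0,0,0,0, -38,-53.5,0,0,0,0, -38,-53.5,0,0,0,0, -38,-53.5,0,0,0,0]'; python3 look.py w3
```

```text
clock: 4.75
ee_pos: [0.4861, -0.1565, 0.1515]
ee_rot: [1.445, 0.893, -1.162]
force: [0.3, -1.0, -0.6]
finger_gap: 0.0
('tip in lid frame', array([ 7.3,  2.3, 43.4]), 'axis', array([ 0.001,  0.   , -1.   ]), 'F lid', array([ 0.3, -0.9, -0.7]), 'gap', 0.0, 't', 4.75)
OFF 3817 mid [-49.8   3.8  14.6] h90 [16.  17.1]
ON 1347 mid [7.5 5.8 8.8] h90 [11.4 12.3]
PIN 243 mid [61.1  2.2  6.6] h90 [6.5 7.2]
```

View pics/w3.png

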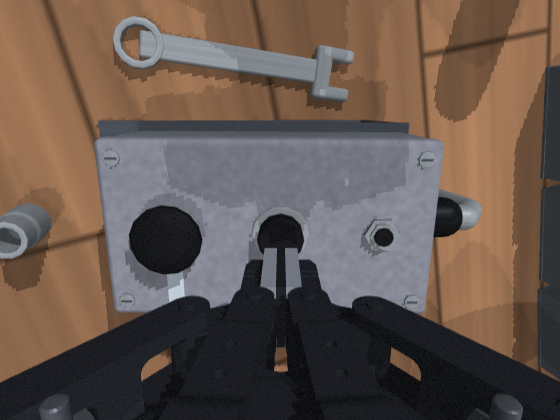

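The pin stays in (7 mm), OFF is in, ON is out (12 mm), and the fingertips are centred over ON at (281,235). Pressing ON.

```bash
python3 -m jog '[14,0,0,0,0,0, 26,0,0,0,0,0, 28,0,0,0,0,0, 30,0,0,0,0,0, 32,0,0,0,0,0]'; python3 -c "
from h import *
print(where())"; python3 -m jog '[2,0,0,0,0,0, 4,0,0,0,0,0, 6,0,0,0,0,0, 7.5,0,0,0,0,0, 7.5,0,0,0,0,0]';python3 -c "
from h import *
print(where())"
```

```text
clock: 5.3
ee_pos: [0.4947, -0.1583, 0.1208]
ee_rot: [1.445, 0.893, -1.163]
force: [-2.2, 0.9, 5.2]
finger_gap: -0.0005
('tip in lid frame', array([ 7.8,  2.2, 11.4]), 'axis', array([ 0.001,  0.   , -1.   ]), 'F lid', array([-0.9,  0.4,  5.7]), 'gap', -0.0005, 't', 5.3)
clock: 5.8
ee_pos: [0.4962, -0.1586, 0.1142]
ee_rot: [1.445, 0.894, -1.163]
force: [-3.7, 1.5, 8.8]
finger_gap: -0.0001
('tip in lid frame', array([7.6, 2.3, 4.7]), 'axis', array([ 0.001,  0.001, -1.   ]), 'F lid', array([-1.5,  0.8,  9.5]), 'gap', -0.0001, 't', 5.8)
```

```bash
python3 -m jog '[0.7,0,0,0,0,0, 0.7,0,0,0,0,0]'; python3 -m jog '[-25,0,0,0,0,0, -60,0,0,0,0,0, -85,0,0,0,0,0, -85,0,0,0,0,0, -85,0,0,0,0,0]'; python3 look.py w4
```

```text
clock: 6.0
ee_pos: [0.4963, -0.1586, 0.1141]
ee_rot: [1.445, 0.894, -1.163]
force: [-8.2, 2.2, 14.8]
finger_gap: -0.0002
clock: 6.5
ee_pos: [0.4749, -0.1541, 0.1951]
ee_rot: [1.445, 0.893, -1.162]
force: [0.2, -1.0, -0.9]
finger_gap: 0.0004
('tip in lid frame', array([ 7.5,  2.4, 88.4]), 'axis', array([ 0.002,  0.001, -1.   ]), 'F lid', array([ 0.2, -0.9, -1. ]), 'gap', 0.0004, 't', 6.5)
OFF 2705 mid [-49.9   3.6  21.5] h90 [23.  24.1]
ON 957 mid [7.1 2.6 4.5] h90 [4.5 5.4]
PIN 156 mid [61.3  2.3  6.7] h90 [6.6 7.2]
```

View pics/w4.png

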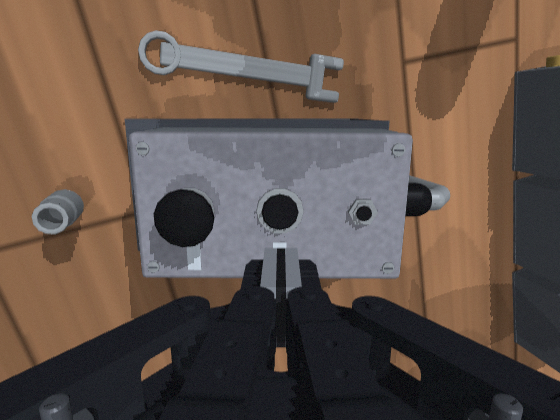

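The final view has OFF out at (184,217), ON latched at (280,211) and the pin in at (363,213). The wrench and socket haven't moved, and the hand is clear. Handing in.

```bash
python3 -c "
from workcell import *
print(sign_off())"
```

```text
the job is handed in; nothing more can be done
None
```

The compressor is reset and switched back on. With shut fingertips square to the sloping lid, I pressed OFF, then the reset pin, then ON. It took about 6.6 s, and the highest force I read was about 22 N.

| After pressing | OFF top above lid | ON top above lid | Pin top above lid |
|---|---|---|---|
| OFF | 17 mm (in) | 12 mm (popped up) | 15 mm (still out) |
| Pin | 17 mm (in) | 12 mm (out) | 7 mm (in) |
| ON | 24 mm (out) | 5 mm (latched in) | 7 mm (stayed in) |

- **Surroundings:** in the last wrist picture the wrench and socket hadn't moved, and the hand hung clear about 88 mm above the lid. I never moved towards the grinder box or the other objects, but I took no final picture of them.
- **Disagreement:** the side and wrist cameras differed by 1–3 mm on where the lid was. I went by the wrist view for the pin and ON, which was well within what the presses needed.

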